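# Shut the mill's hopper gate and turn its adjusting ring to coarse

### The arm

A 6-joint arm with a two-finger parallel gripper is mounted at the origin on the work surface. World frame = base frame: x ahead of the robot, y to its left, z up, the work surface at z = 0. Lengths are in m, angles in rad, forces in N, time in s.
With the tool pointing down it reaches from about 0.375 to 0.9 m from the base axis. Payload 3.1 kg.
Tool frame: the origin (TCP) lies midway between the tips of the shut fingers; the grasp point (between the pads) lies 19 mm behind it; z points along the fingers, y is the line along which they close (so a half turn about z gives the same grasp; the last joint's range is limited). The gripper opens to 87 mm and grips with 3 to 60 N. Pads are 19 mm wide; open, the fingers measure 117 mm over their backs; the gripper's body (75 mm by 190 mm) begins 51 mm behind the grasp point.
Start: joints at [0.936, 0.527, 1.433, -0, 1.181, -0.178], TCP at [0.275, 0.561, 0.223] pointing down, gripper open.
Joint ranges: [-3.08, 3.08], [-0.75, 2.2], [0.22, 2.44], [-1.43, 4.57], [0, 2.65], [-2.85, 2.85]. Speed limits (rad/s): [2.79, 2.79, 3.14, 3.14, 3.14, 3.14].

### API

Orientations are given as a unit quaternion [x, y, z, w].
In Python, from rig import monitor, grab_frame, calibration, robot gives the robot as it stands. The module is installed in compiled form; this text tells all that it offers.
- The arm moves only by the tool send_rows, never from a script. Its argument "series" is one flat list of numbers, 6 for each row, row after row: the shift along the world's x, y, z in m, then the turn, a rotation vector about the world's x, y, z in degrees. In form: [tx, ty, tz, rx, ry, rz, tx, ty, tz, rx, ry, rz, ...]. A call has 1 to 12 rows; each row is the pose to reach, as a shift and turn from the pose commanded when the call began; what a row does not reach only later rows make up. A row lasts 1/8 s, in which the tool goes at most 62.5 mm and 10.7 degrees, less where a joint would pass 70% of its speed; a pose out of reach is approached as far as the arm can. A call with a gripper value outside its range is refused whole. "claw" is the closure, from -1 (fully open) to 1 (shut), so that 0 is half open, set as the call begins (left out, the last holds). The fingers move at their own pace and stop on an object; the grip force is fixed at half the most. Time passes only in rows, so rows that repeat a pose let the fingers close. It gives the time, the measured TCP pose, the force, the opening and the grip force at its end, in the units of the state.
- monitor.state(): the state, without advancing time (a new reading comes with each control period).
- grab_frame(name): name is "side" or "top"; returns (picture, depth): 400x640x3 uint8, red, green, blue; 400x640 float32, m along the optical axis (not along the pixel's ray), 0 where there is no reading.
- calibration(name): a dict with "mtx" (3x3 intrinsics, pixels), "k1" (the pictures are not rectified: a ray, as slopes to the right and down, at radius r is drawn at 1 + k1 r^2 times it, then the intrinsics apply), "world_to_cam" (4x4, takes a point from world to camera coordinates). Camera axes: x right, y down, z forward; pixel columns grow to the right and rows downward; lengths in m; the calibration is good to about 2 mm. A picture is of the moment at which its call begins. calibration takes no time and is no camera call.
- robot.finish_job(): hands the job in; it is judged then, once.
The state is a dict: "time": time; "joint_pos": joint angles; "qvel": joint speeds; "effort": joint torques, N m; "ee_pos": TCP position; "tcp_rot": TCP orientation; "wrist_force": force on the tool from outside, world axes, zero at the start; "moment": the same for the moment, N m; "gripper_width": finger opening in m; "grip_force": force on a finger pad.
Only numpy, scipy, OpenCV 4.12 (cv2) and the standard library are available. Lean on these libraries where they do the work, as an engineer would, in place of code of your own. Each camera call takes 0.05 s, during which the arm holds its last target. There are 200 camera calls.

### The job

Get the kitchen burr mill ready for cleaning. First push the orange slide gate under its hopper fully home, until it snaps over the small ridge at the end of its channel, so that no more grain can run down; then turn the slim black adjusting ring until the white line on its thumb tab stands over the green mark. Do not touch the two fixed silver rings that the black ring is sandwiched between, and leave the other things on the shelf where they are.

Things in the scene. Friction and masses are not known exactly. Their poses are not given: they have to be found in the camera images.
- mill: electric kitchen burr mill, cream housing 206 x 176 mm, 293 mm tall over all, heavy, does not move. Origin: on the table under the vertical axis of its rings; +x is its back, -x its front (spout, cup and slide gate), +y its left side, z up. From below: housing with a flat deck at height 185; lower silver ring; black adjusting ring; upper silver ring up to 230; hopper throat radius 46 and dark hopper radius 50, its lid radius 52 ending at 293
- lower_ring: fixed silver ring directly below the adjusting ring, radius 66 mm, from 185 to 199.5 mm height; its origin is the mill's origin. Not to be touched
- upper_ring: fixed silver ring directly above the adjusting ring, radius 66 mm, from 216.5 to 230 mm height; its origin is the mill's origin. Not to be touched
- adjust_ring (a joint): angle (rad) of the slim black adjusting ring (radius 66 mm, 14 mm high, from 201 to 215 mm height) about the mill's vertical axis, counter-clockwise from above positive. At 0 its thumb tab points to the mill's left (+y); growing values bring the tab towards the mill's front. At 0.75 the tab is over the green mark. Turns from -0.6 to 1.0, with no stop or click at the mark; a steady rubbing friction (about 3.5 N of push at the tab) holds it wherever it is left
- tab (a point): point in the middle of the ring's black thumb tab, 90 mm from the ring's axis, at mid height (208 mm). The tab is a straight bar that sticks out radially from the ring to 102 mm from the axis; it is 13 mm wide along the turning direction, 14 mm high (201 to 215), with a white line along its top. It starts 34 to 63 degrees short of the mark, towards the mill's back
- coarse_mark (a point): centre of the green mark, a radial bar 26 x 7 mm painted on the cream deck (height 186 mm), 83 mm from the ring's axis. The tab passes 15 mm above it
- hopper_gate (a joint): how far (m) the orange slide gate has been pushed in: 0 is pulled fully out, 0.045 fully home against its stop. It slides level towards the mill's +x in a channel under the hopper with about 1.5 N of friction; from 0.032 to 0.038 it must be forced over a springy ridge (about 5.5 N in all, up to 20 N for a moment when pushed fast), then it snaps in and stays
- gate_lip (a point): centre of the outer face of the gate's upturned lip, at 242 mm height, on the mill's front centre line, facing the mill's -x. The lip is 46 mm wide, 22 mm high (231 to 253) and 7 mm thick. This face is 120 mm from the ring's axis when fully out, 75 mm when home; the channel's side walls end 76 mm from the axis and stand 56 mm apart, up to 244 mm height
- rack: bystander: white plastic drying rack 200 x 300 mm with rows of upright prongs 88 mm tall; origin under its centre, 300 mm side along its y
- cup_a: bystander: pink two-handled sippy cup upside down in the rack, 76 mm wide, 108 mm tall; origin at the centre of its underside
- cup_b: bystander: second pink sippy cup, same as the first
- spout: bystander: grey hard silicone spout standing on the table, base 68 mm wide, 60 mm tall; origin at the centre of its underside
- jar: bystander: small glass jar with hinged wire-clip lid, 84 mm wide, 116 mm tall; origin at the centre of its underside
- bowl: bystander: orange plastic snack bowl, 130 mm wide, 50 mm tall; origin at the centre of its underside
- oil: bystander: amber oil bottle, 68 mm wide, 200 mm tall; origin at the centre of its underside

How it is judged:
On the way, in this order (a step that is already met when the one before it is completed fails the run):
1. the slide gate is pushed fully home over its ridge (value of joint hopper_gate above 0.042 m), for 0.2 s.
2. with the gate shut, the ring's tab is brought to the green mark (value of joint hopper_gate above 0.042 m and value of joint adjust_ring between 0.69 and 0.81 rad), for 0.2 s.
At the end, for the whole second after the job is handed in: The slide gate is home past its ridge (joint above 42 of 45 mm), the ring's tab rests within 0.06 rad (3.4 degrees, about 5 mm at the tab) of the green mark, and every bystander is within 30 mm of where it started (all of step 2 and velocity of joint adjust_ring between -0.02 and 0.02 rad/s and distance of each of rack, cup_a, cup_b, spout, jar, bowl, oil from where it was at the start of the episode below 0.03 m); the robot touches nothing.
It fails at once if the fixed silver ring above the adjusting ring is touched (over 1 N) (contact force between anything else and upper_ring above 1 N).
It fails at once if the fixed silver ring below the adjusting ring is touched (over 1 N) (contact force between anything else and lower_ring above 1 N).
It fails at once if a bystander is shoved more than 30 mm (distance of any of rack, cup_a, cup_b, spout, jar, bowl, oil from where it was at the start of the episode above 0.03 m).
It also fails if it takes over 53 s, if anything falls off the work surface, if the arm or the gripper's body presses on something with over 40 N, if the wrist force passes 120 N, or if a joint passes its speed limit or range.

## Working session

There is one attempt and no reset: what is moved stays moved. The work goes in short steps, Python scripts to look and compute and a tool call to move; the robot and the scene stay as the last step left them, time stands still between calls to the robot, and variables do not carry over. Pictures are saved under pics/ and viewed, at most 10 in all, crops included, and the job is handed in when it is done.

Besides the shell and the picture viewer there is one more tool, called after "Call:" as name(argument=value, ...) on one line, values as JSON. send_rows: Moves the arm, as the interface text tells. Its arguments: {"type":"object","properties":{"series":{"type":"array","items":{"type":"number"}},"claw":{"type":"number"}},"required":["series"]}

```bash
mkdir -p pics; cat > h.py <<'E'
import numpy as np, cv2
from rig import monitor, grab_frame, calibration, robot
def pts(name, uv, depth=None, z=None):
    """pixels (N,2) -> world, by depth along axis or by plane height z"""
    c=calibration(name); M=np.array(c["mtx"]); T=np.linalg.inv(np.array(c["world_to_cam"]))
    uv=np.asarray(uv,float).reshape(-1,2)
    d=np.c_[(uv[:,0]-M[0,2])/M[0,0],(uv[:,1]-M[1,2])/M[1,1]]
    r=d.copy()
    for _ in range(10): r=d/(1+c["k1"]*(r**2).sum(1,keepdims=True))
    ray=np.c_[r,np.ones(len(r))]@T[:3,:3].T; o=T[:3,3]
    s=np.asarray(depth,float).reshape(-1,1) if z is None else ((z-o[2])/ray[:,2])[:,None]
    return o+s*ray
E
python3 - <<'E'
from h import *
for n in("side","top"):
    p,d=grab_frame(n); cv2.imwrite(f"pics/{n}0.png",p[:,:,::-1]); np.savez(f"{n}0.npz",p=p,d=d)
    T=np.linalg.inv(np.array(calibration(n)["world_to_cam"])); print(n,T.round(3).tolist(),calibration(n)["mtx"],calibration(n)["k1"])
print(monitor.state())
E
```

```text
side [[0.973, -0.22, 0.075, 0.419], [-0.232, -0.92, 0.317, -0.581], [-0.001, -0.325, -0.946, 1.804], [0.0, 0.0, 0.0, 1.0]] [[495.74256239   0.         320.19499976]
 [  0.         495.74256239 199.90023212]
 [  0.           0.           1.        ]] -0.14718003881024747
top [[-0.01, -0.997, 0.083, 0.439], [-1.0, 0.008, -0.027, -0.014], [0.027, -0.083, -0.996, 1.269], [0.0, 0.0, 0.0, 1.0]] [[378.40689379   0.         318.79410632]
 [  0.         378.40689379 206.36902961]
 [  0.           0.           1.        ]] -0.031072742564641178
{'time': 0.1, 'joint_pos': array([ 9.36506485e-01,  5.28389275e-01,  1.43374743e+00, -7.54420954e-06,
        1.18141111e+00, -1.78500443e-01]), 'qvel': array([-0.00087173, -0.00264439, -0.00323532, -0.00135336, -0.00104457,
       -0.00132672]), 'effort': array([-5.07617517e-05, -4.40990102e+01, -1.77150196e+01,  6.34984067e-02,
        5.34109015e-02, -3.71414183e-05]), 'ee_pos': array([0.2746918 , 0.56067661, 0.22166812]), 'tcp_rot': array([ 2.25925653e-01,  9.74144057e-01, -8.99336198e-04, -3.83233541e-04]), 'wrist_force': array([ 0.68679146,  0.07136633, -0.863104  ]), 'moment': array([0.02489748, 0.05723688, 0.02315908]), 'grip_force': 0.0, 'gripper_width': 0.08684362761177991}
```

View pics/side0.png

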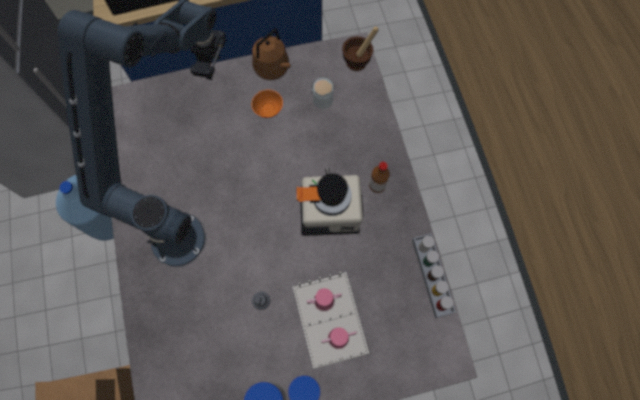

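View pics/top0.png

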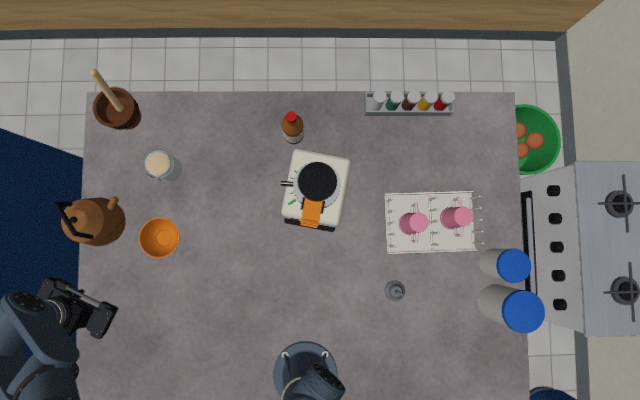

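The top view shows the mill's hopper at about (317,182), the orange gate at (312,212), the black tab at (287,184) and the green mark at (293,202). The side view shows the same layout, with the gate at (308,195). I'll measure these points next.

```bash
python3 - <<'E'
from h import *
f=np.load("top0.npz"); p,d=f["p"],f["d"]
hsv=cv2.cvtColor(p,cv2.COLOR_RGB2HSV)
u0,u1,v0,v1=270,360,140,240
sub=np.zeros(p.shape[:2],bool); sub[v0:v1,u0:u1]=1
def comp(m):
    n,l,s,c=cv2.connectedComponentsWithStats((m&sub).astype(np.uint8)); k=1+np.argmax(s[1:,4]); return l==k
H,S,V=[hsv[:,:,i].astype(int) for i in range(3)]
org=comp((H>5)&(H<22)&(S>150)&(V>120)); grn=comp((H>40)&(H<85)&(S>80)); 
def W(m,**k):
    v,u=np.nonzero(m); return pts("top",np.c_[u,v],**({"depth":d[m]} if not k else k))
o=W(org); print("orange n",len(o),"z range",np.percentile(o[:,2],[5,50,95]).round(3))
hi=o[o[:,2]>.24]; print("lip top pts",len(hi),hi.mean(0).round(4) if len(hi) else 0)
g=W(grn,z=.186); print("green",len(g),g.mean(0).round(4), "depth z",W(grn)[:,2].mean().round(3))
# hopper lid top z~.293
vv,uu=np.nonzero(sub); P=pts("top",np.c_[uu,vv],depth=d[vv,uu])
lid=(P[:,2]>.275); L=np.c_[uu,vv][lid]; 
q=pts("top",L,z=.293); (c,r)=cv2.minEnclosingCircle(q[:,:2].astype(np.float32)); print("lid",c,r,q.mean(0).round(4),np.median(P[lid,2]))
# tab: dark, z ~.2-.22, radius >.07
rr=np.hypot(*(P[:,:2]-q.mean(0)[:2]).T)
dark=V[vv,uu]<70
t=dark&(P[:,2]>.19)&(P[:,2]<.235)&(rr>.072)&(rr<.12); T=P[t]; print("tab",len(T),T.mean(0).round(4))
C=pts("top",np.c_[uu,vv][t],z=.215); print("tab plane",C.mean(0).round(4))
# housing deck outline for yaw
deck=(abs(P[:,2]-.186)<.012); D=pts("top",np.c_[uu,vv][deck],z=.186)
print("deck rect",cv2.minAreaRect(D[:,:2].astype(np.float32)))
a=q.mean(0)[:2]; 
for n,x in(("green",g.mean(0)),("tab",C.mean(0)),("gate",hi.mean(0) if len(hi) else o.mean(0))):
    w=x[:2]-a; print(n,np.hypot(*w).round(4),np.degrees(np.arctan2(w[1],w[0])).round(1))
big=cv2.resize(p[v0:v1,u0:u1,::-1],None,fx=6,fy=6,interpolation=cv2.INTER_CUBIC); cv2.imwrite("pics/crop.png",big)
E
```

```text
orange n 481 z range [0.236 0.239 0.252]
lip top pts 201 [ 0.5017 -0.0197  0.2492]
green 17 [0.5445 0.0337 0.186 ] depth z 0.186
lid (0.5659858584403992, -0.037112824618816376) 0.15198130905628204 [ 0.5861 -0.0356  0.293 ] 0.2923917797018529
tab 23 [0.5921 0.0518 0.2146]
tab plane [0.5921 0.0518 0.215 ]
deck rect ((0.5861883759498596, -0.03564175218343735), (0.17316953837871552, 0.20252572000026703), 78.69829559326172)
green 0.0808 120.9
tab 0.0876 86.1
gate 0.0859 169.3
```

View pics/crop.png

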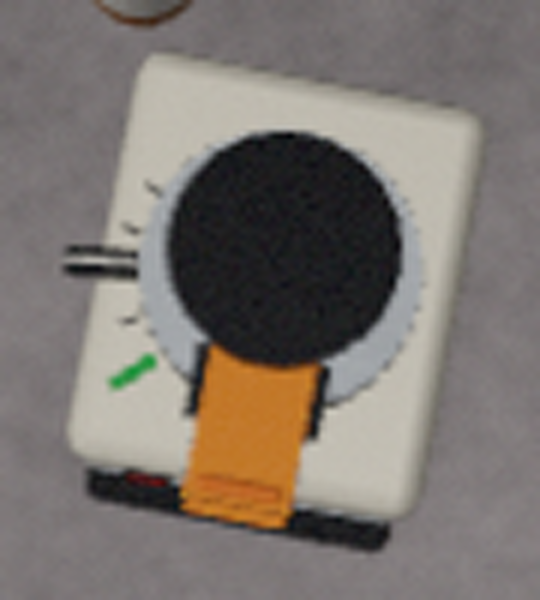

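The measurements agree with the given sizes:

| Item | Measured | Expected |
|---|---|---|
| Ring axis | (0.586, -0.036) | deck centre at the same point |
| Mill yaw | -11.3° | – |
| Green mark direction | 120.9° | 121.7° |
| Green mark radius | 81 mm | 83 mm |
| Tab direction | 86.1° (35.6° short) | 34–63° short |

Next I shut the gripper and move in front of the gate, 150 mm from the axis.

Call:
send_rows(series=[0.015, -0.05, 0.05, 0, 0, 5, 0.03, -0.1, 0.1, 0, 0, 14.8, 0.045, -0.16, 0.1, 0, 0, 14.8, 0.06, -0.22, 0.1, 0, 0, 14.8, 0.08, -0.28, 0.1, 0, 0, 14.8, 0.096, -0.34, 0.1, 0, 0, 14.8, 0.112, -0.4, 0.1, 0, 0, 14.8, 0.13, -0.46, 0.1, 0, 0, 14.8, 0.147, -0.51, 0.1, 0, 0, 14.8, 0.158, -0.55, 0.1, 0, 0, 14.8, 0.164, -0.567, 0.1, 0, 0, 14.8, 0.164, -0.567, 0.1, 0, 0, 14.8], claw=1)

```text
time: 1.6
ee_pos: [0.439, -0.006, 0.3222]
tcp_rot: [0.1, 0.995, 0.0, -0.0]
wrist_force: [-1.4, -0.2, -0.2]
gripper_width: 0.0003
grip_force: 0.0
```

Call:
send_rows(series=[0, 0, -0.04, 0, 0, 0, 0, 0, -0.07, 0, 0, 0, 0, 0, -0.083, 0, 0, 0, 0, 0, -0.083, 0, 0, 0, 0.005, -0.001, -0.083, 0, 0, 0, 0.01, -0.002, -0.083, 0, 0, 0, 0.015, -0.003, -0.083, 0, 0, 0, 0.02, -0.004, -0.083, 0, 0, 0, 0.025, -0.005, -0.083, 0, 0, 0, 0.029, -0.006, -0.083, 0, 0, 0, 0.029, -0.006, -0.083, 0, 0, 0])

```text
time: 2.98
ee_pos: [0.4684, -0.0119, 0.2394]
tcp_rot: [0.099, 0.995, -0.0, 0.0]
wrist_force: [0.4, 0.8, -0.1]
gripper_width: 0.0003
grip_force: 0.0
```

```bash
python3 - <<'E'
from h import *
p,d=grab_frame("top"); q,_=grab_frame("side")
a=cv2.resize(p[130:250,270:390,::-1],(400,400),interpolation=2); b=cv2.resize(q[140:260,270:390,::-1],(400,400),interpolation=2)
cv2.imwrite("pics/gate1.png",np.hstack([a,b])); s=monitor.state(); print(s["wrist_force"],s["ee_pos"])
E
```

```text
[-0.35099449 -0.16211268 -0.14920106] [ 0.46836442 -0.01193256  0.2395177 ]
```

View pics/gate1.png

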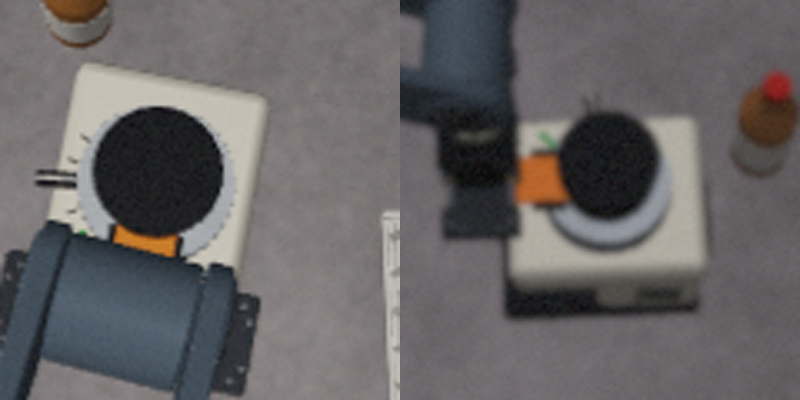

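The top view (left half) has the gripper in front of the mill, with the orange gate at (145,243) being pushed. The side view (right half) has the gripper level with the gate at (540,180). The force is small, as expected for 1.5 N friction, so I continue slowly over the ridge.

Call:
send_rows(series=[0.004, -0.001, 0, 0, 0, 0, 0.008, -0.002, 0, 0, 0, 0, 0.012, -0.0025, 0, 0, 0, 0, 0.016, -0.003, 0, 0, 0, 0, 0.02, -0.004, 0, 0, 0, 0, 0.022, -0.0045, 0, 0, 0, 0, 0.024, -0.005, 0, 0, 0, 0, 0.026, -0.005, 0, 0, 0, 0, 0.028, -0.0055, 0, 0, 0, 0, 0.03, -0.006, 0, 0, 0, 0, 0.032, -0.0065, 0, 0, 0, 0, 0.032, -0.0065, 0, 0, 0, 0])

```text
time: 4.58
ee_pos: [0.4926, -0.0168, 0.2394]
tcp_rot: [0.098, 0.995, 0.0, -0.008]
wrist_force: [-17.6, 1.5, 13.4]
gripper_width: 0.0009
grip_force: 8.3
```

```bash
python3 - <<'E'
from h import *
p,d=grab_frame("top"); q,e=grab_frame("side")
a=cv2.resize(p[150:230,280:360,::-1],(400,400),interpolation=2); b=cv2.resize(q[160:240,280:360,::-1],(400,400),interpolation=2)
cv2.imwrite("pics/gate2.png",np.hstack([a,b])); s=monitor.state(); print(s["wrist_force"],s["moment"],s["ee_pos"],s["joint_pos"])
A=np.array([.586,-.0356]); f=np.array([-.981,.196])
for n,im,dd in(("top",p,d),("side",q,e)):
    h=cv2.cvtColor(im,cv2.COLOR_RGB2HSV).astype(int); m=(h[...,0]>3)&(h[...,0]<22)&(h[...,1]>140)&(h[...,2]>80)
    v,u=np.nonzero(m); P=pts(n,np.c_[u,v],depth=dd[m]); w=P[:,:2]-A; k=(np.hypot(*w.T)<.15)&(P[:,2]>.22)
    print(n,k.sum(),"front dist",np.percentile((w@f)[k],[2,50,98]).round(4),"z",np.percentile(P[k,2],[2,50,98]).round(4))
E
```

```text
[-16.79626985   1.53754363  14.14184544] [ 0.25031345  2.67949381 -0.01324803] [ 0.49260782 -0.01678009  0.23937447] [-0.26000801  0.33487396  1.7249817  -0.00210435  1.09830838 -1.63347453]
top 12 front dist [0.148 0.148 0.148] z [1.2694 1.2694 1.2694]
side 76 front dist [0.0401 0.0515 0.0614] z [0.2338 0.2411 0.4024]
```

View pics/gate2.png

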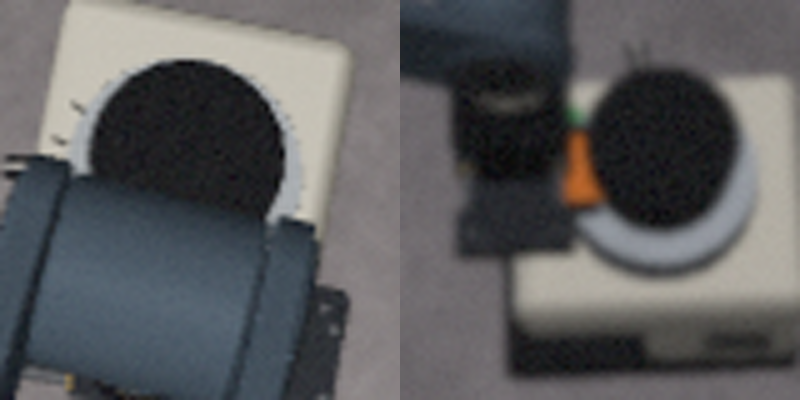

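The side view shows about 20 mm of orange still visible at (580,170). The pusher sits 95 mm from the axis, so the gate is at the ridge. There is also a vertical load, so I ease up slightly while pushing further.

Call:
send_rows(series=[0, 0, 0.002, 0, 0, 0, 0, 0, 0.004, 0, 0, 0, 0.002, 0, 0.004, 0, 0, 0, 0.004, -0.001, 0.004, 0, 0, 0, 0.004, -0.001, 0.004, 0, 0, 0])

```text
time: 5.3
ee_pos: [0.4937, -0.0168, 0.2406]
tcp_rot: [0.098, 0.995, 0.001, -0.012]
wrist_force: [-16.4, 2.5, 1.8]
gripper_width: 0.0
grip_force: 8.4
```

Call:
send_rows(series=[0.003, -0.0005, 0, 0, 0, 0, 0.006, -0.001, 0, 0, 0, 0, 0.009, -0.002, 0, 0, 0, 0, 0.009, -0.002, 0, 0, 0, 0])

```text
time: 5.8
ee_pos: [0.505, -0.0191, 0.2416]
tcp_rot: [0.098, 0.995, 0.001, -0.01]
wrist_force: [-15.3, 2.6, 3.7]
gripper_width: 0.0002
grip_force: 7.4
```

```bash
python3 - <<'E'
from h import *
s=monitor.state(); print(s["wrist_force"],s["moment"],s["ee_pos"],s["tcp_rot"])
E
```

```text
[-15.26168222   2.63173808   3.69463466] [0.47698312 2.49841938 0.00395086] [ 0.50496685 -0.01906333  0.24156149] [ 0.09816721  0.99512034  0.00128669 -0.00985172]
```

It moved 11 mm with a snap, and the pusher is now 83 mm from the axis, so the gate should be home. I back off and look.

Call:
send_rows(series=[-0.02, 0.004, 0, 0, 0, 0, -0.06, 0.012, 0, 0, 0, 0, -0.1, 0.02, 0.04, 0, 0, 0, -0.12, 0.06, 0.09, 0, 0, -10, -0.11, 0.12, 0.1, 0, 0, -20, -0.09, 0.17, 0.1, 0, 0, -30, -0.07, 0.2, 0.1, 0, 0, -40, -0.07, 0.2, 0.1, 0, 0, -40])

```text
time: 6.8
ee_pos: [0.4458, 0.1816, 0.3442]
tcp_rot: [0.432, 0.902, 0.002, 0.002]
wrist_force: [-0.2, -0.3, -0.1]
gripper_width: 0.0005
grip_force: 0.0
```

```bash
python3 - <<'E'
from h import *
p,d=grab_frame("top"); q,e=grab_frame("side")
a=cv2.resize(p[150:230,280:360,::-1],(400,400),interpolation=2); b=cv2.resize(q[160:240,280:360,::-1],(400,400),interpolation=2)
cv2.imwrite("pics/gate3.png",np.hstack([a,b])); s=monitor.state(); print(s["time"],s["wrist_force"],s["ee_pos"],s["tcp_rot"],s["joint_pos"])
A=np.array([.586,-.0356]); f=np.array([-.981,.196])
old=(np.load("top0.npz"),np.load("side0.npz"))
for n,im,dd in(("top",p,d),("side",q,e),("top",old[0]["p"],old[0]["d"]),("side",old[1]["p"],old[1]["d"])):
    h=cv2.cvtColor(im,cv2.COLOR_RGB2HSV).astype(int); m=(h[...,0]>3)&(h[...,0]<22)&(h[...,1]>140)&(h[...,2]>80)
    v,u=np.nonzero(m); P=pts(n,np.c_[u,v],depth=dd[m]); w=P[:,:2]-A; k=(np.hypot(*w.T)<.15)&(P[:,2]>.22)&(P[:,2]<.3)
    print(n,k.sum(),"front dist",np.percentile((w@f)[k],[2,50,99]).round(4),"z",np.percentile(P[k,2],[2,50,98]).round(4))
E
```

```text
6.9 [-0.97883518 -0.22530204 -0.87483062] [0.44430037 0.17968176 0.34383434] [4.32160918e-01 9.01795521e-01 7.49071924e-04 1.10384112e-03] [ 1.50578573e-01  1.90132334e-01  1.61605927e+00 -3.41704480e-06
  1.33273304e+00 -5.26440816e-01]
top 201 front dist [0.0427 0.0571 0.0729] z [0.2356 0.2403 0.287 ]
side 116 front dist [0.0417 0.057  0.0683] z [0.2321 0.2405 0.2897]
top 498 front dist [0.0453 0.079  0.1172] z [0.2352 0.2396 0.2596]
side 290 front dist [0.0447 0.078  0.1146] z [0.2307 0.2389 0.2601]
```

View pics/gate3.png

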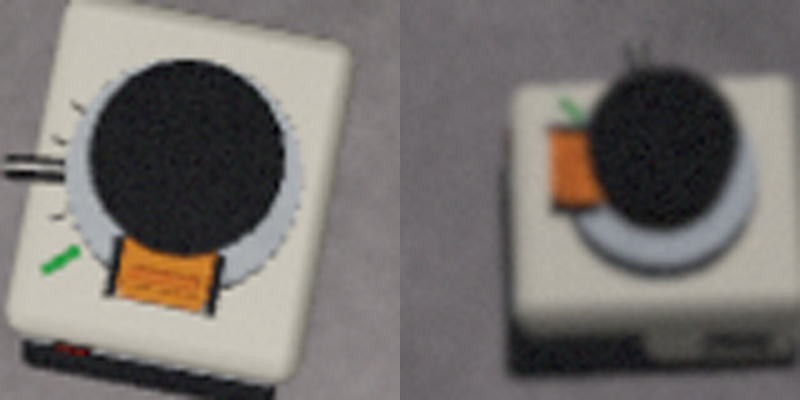

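In both views the gate is home: its lip is flush with the channel end at (165,285) in the top half, and its front edge moved about 45 mm. The tab at (35,165) has not moved. Next I work out the poses for the tab push.

```bash
cat >> h.py <<'E'
from scipy.spatial.transform import Rotation as Ro
A=np.array([.586,-.0356])
def pose(th,s,z,r=.092,tilt=15):
    """shut-finger pose for tab direction th (deg): s behind the tab line, leaning outward"""
    a=np.radians(th); u=np.array([np.cos(a),np.sin(a)]); t=np.array([-u[1],u[0]])
    R=Ro.from_rotvec(np.radians(tilt)*np.r_[t,0])*Ro.from_euler("z",th-90,degrees=True)
    return np.r_[A+r*u-s*t,z],R
def rows(p0,R0,seq):
    for a in seq:
        p,R=pose(*a); print(a,(p-p0).round(4),(R*R0.inv()).as_rotvec(degrees=True).round(1))
E
python3 - <<'E'
from h import *
# reference: R(th,0 tilt) with tool y at th-90 corresponds to Rz(th-90); now y at 38.7
p0=np.array([.443,.1785,.344]); R0=Ro.from_euler("z",38.7,degrees=True)
rows(p0,R0,[(86.1,.034,.33),(86.1,.034,.205)])
p1,R1=pose(86.1,.034,.205)
rows(p1,R1,[(86.1,.0215,.205)]+[(t,.0215,.205) for t in (90,94,98,102,106,110,113,116,118)])
E
```

```text
(86.1, 0.034, 0.33) [ 0.1832 -0.1246 -0.014 ] [-14.6  -4.6 -42.4]
(86.1, 0.034, 0.205) [ 0.1832 -0.1246 -0.139 ] [-14.6  -4.6 -42.4]
(86.1, 0.0215, 0.205) [-0.0125  0.0009  0.    ] [0. 0. 0.]
(90, 0.0215, 0.205) [-0.0187  0.0025  0.    ] [0.  0.  3.9]
(94, 0.0215, 0.205) [-0.0251  0.0038  0.    ] [-0.   0.   7.9]
(98, 0.0215, 0.205) [-0.0317  0.0046  0.    ] [-0.   0.  11.9]
(102, 0.0215, 0.205) [-0.0383  0.005   0.    ] [-0.   0.  15.9]
(106, 0.0215, 0.205) [-0.0449  0.0049  0.    ] [-0.   0.  19.9]
(110, 0.0215, 0.205) [-0.0514  0.0043  0.    ] [-0.   0.  23.9]
(113, 0.0215, 0.205) [-0.0563  0.0036  0.    ] [-0.   0.  26.9]
(116, 0.0215, 0.205) [-0.0612  0.0026  0.    ] [-0.  -0.  29.9]
(118, 0.0215, 0.205) [-0.0644  0.0019  0.    ] [-0.  -0.  31.9]
```

Call:
send_rows(series=[0.03, 0.0, 0, -3, -1, -8, 0.07, -0.01, 0, -6, -2, -16, 0.11, -0.04, 0, -9, -3, -25, 0.15, -0.08, 0, -12, -4, -34, 0.175, -0.11, -0.005, -14, -4.5, -40, 0.183, -0.125, -0.014, -14.6, -4.6, -42.4, 0.183, -0.125, -0.05, -14.6, -4.6, -42.4, 0.183, -0.125, -0.09, -14.6, -4.6, -42.4, 0.183, -0.125, -0.11, -14.6, -4.6, -42.4, 0.183, -0.125, -0.11, -14.6, -4.6, -42.4])

```text
time: 8.15
ee_pos: [0.624, 0.0538, 0.2316]
tcp_rot: [0.725, 0.677, -0.097, 0.087]
wrist_force: [-0.2, 0.3, 0.3]
gripper_width: 0.0007
grip_force: 0.0
```

```bash
python3 - <<'E'
from h import *
p,d=grab_frame("top"); q,e=grab_frame("side")
a=cv2.resize(p[150:230,260:340,::-1],(400,400),interpolation=2); b=cv2.resize(q[130:210,280:360,::-1],(400,400),interpolation=2)
cv2.imwrite("pics/tab1.png",np.hstack([a,b])); s=monitor.state()
R=Ro.from_quat(s["tcp_rot"]).as_matrix(); print(s["time"],s["wrist_force"],s["ee_pos"],s["joint_pos"].round(2),R.round(3).tolist(),pose(86.1,.034,.234)[0])
E
```

```text
8.25 [-0.05903593 -1.47122116 -0.77470014] [0.62616897 0.05378024 0.234374  ] [ 0.03  0.55  1.38 -0.27  1.25  0.19] [[0.067, 0.998, -0.016], [0.964, -0.069, -0.257], [-0.258, 0.002, -0.966]] [0.62617867 0.05387443 0.234     ]
```

View pics/tab1.png

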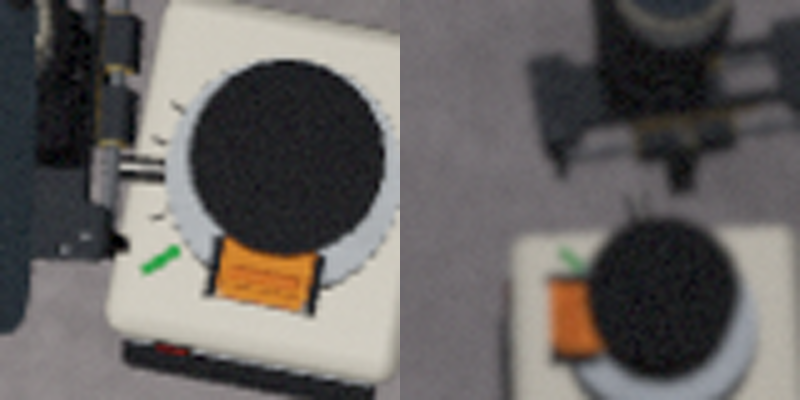

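The pose is as planned. In the top half the finger pair ends at about (120,140), behind the tab whose near edge is at (140,155). Next I lower it and push along the arc, stopping short of the mark.

Call:
send_rows(series=[0, 0, -0.015, 0, 0, 0, 0, 0, -0.029, 0, 0, 0, 0, 0, -0.029, 0, 0, 0, -0.006, 0.0005, -0.029, 0, 0, 0, -0.0125, 0.001, -0.029, 0, 0, 0, -0.0187, 0.0025, -0.029, 0, 0, 3.9, -0.0251, 0.0038, -0.029, 0, 0, 7.9, -0.0317, 0.0046, -0.029, 0, 0, 11.9, -0.0383, 0.005, -0.029, 0, 0, 15.9, -0.0383, 0.005, -0.029, 0, 0, 15.9])

```text
time: 9.5
ee_pos: [0.5876, 0.0587, 0.2054]
tcp_rot: [0.625, 0.77, -0.081, 0.102]
wrist_force: [1.4, -0.5, 0.1]
gripper_width: 0.0004
grip_force: 0.2
```

```bash
cat >> h.py <<'E'
def tabangle():
    p,d=grab_frame("top"); hsv=cv2.cvtColor(p,cv2.COLOR_RGB2HSV).astype(int)
    vv,uu=np.mgrid[140:240,250:360]; vv,uu=vv.ravel(),uu.ravel(); P=pts("top",np.c_[uu,vv],z=.215)
    w=P[:,:2]-A; r=np.hypot(*w.T); an=np.degrees(np.arctan2(w[:,1],w[:,0])); D=pts("top",np.c_[uu,vv],depth=d[vv,uu])[:,2]
    k=(r>.074)&(r<.102)&(an>70)&(an<140)&(abs(D-.215)<.008)
    dk=k&(hsv[vv,uu,2]<90); wh=k&(hsv[vv,uu,2]>130)
    return p,[(m.sum(),np.round(np.median(an[m]),1),np.round(np.median(r[m]),3)) if m.any() else 0 for m in(k,dk,wh)]
E
python3 - <<'E'
from h import *
s=monitor.state(); p,a=tabangle(); print(s["time"],s["wrist_force"],s["ee_pos"],pose(102,.0215,.205)[0],a)
E
```

```text
9.5 [ 1.38751998 -0.46452624  0.1498033 ] [0.58760261 0.05865012 0.20542076] [0.5879023  0.05885968 0.205     ] [(np.int64(10), np.float64(98.9), np.float64(0.077)), (np.int64(5), np.float64(101.6), np.float64(0.077)), (np.int64(1), np.float64(99.1), np.float64(0.077))]
```

The tab is following at about 99–101° and nothing else is in contact, so I continue towards the mark.

```bash
python3 - <<'E'
from h import *
p1,R1=pose(102,.0215,.205)
rows(p1,R1,[(t,.0215,.205) for t in (105,108,111,114,117,119,121)])
E
```

```text
(105, 0.0215, 0.205) [-0.0049 -0.      0.    ] [ 0. -0.  3.]
(108, 0.0215, 0.205) [-0.0099 -0.0003  0.    ] [0. 0. 6.]
(111, 0.0215, 0.205) [-0.0148 -0.0009  0.    ] [0. 0. 9.]
(114, 0.0215, 0.205) [-0.0197 -0.0017  0.    ] [ 0. -0. 12.]
(117, 0.0215, 0.205) [-0.0245 -0.0027  0.    ] [ 0.  0. 15.]
(119, 0.0215, 0.205) [-0.0277 -0.0036  0.    ] [ 0.  0. 17.]
(121, 0.0215, 0.205) [-0.0309 -0.0045  0.    ] [ 0.  0. 19.]
```

Then I back off along the tangent and lift away outward, so the tab can be seen.

Call:
send_rows(series=[-0.0049, 0, 0, 0, 0, 3, -0.0099, -0.0003, 0, 0, 0, 6, -0.0148, -0.0009, 0, 0, 0, 9, -0.0197, -0.0017, 0, 0, 0, 12, -0.0245, -0.0027, 0, 0, 0, 15, -0.0277, -0.0036, 0, 0, 0, 17, -0.0277, -0.0036, 0, 0, 0, 17, -0.0277, -0.0036, 0, 0, 0, 17])

```text
time: 10.55
ee_pos: [0.5605, 0.0551, 0.2049]
tcp_rot: [0.504, 0.854, -0.066, 0.113]
wrist_force: [2.1, -0.0, 1.4]
gripper_width: 0.0005
grip_force: 1.0
```

Call:
send_rows(series=[0.005, 0.003, 0, 0, 0, 0, 0.013, 0.008, 0, 0, 0, 0, 0.013, 0.01, 0.03, 0, 0, 0, 0, 0.05, 0.08, 0, 0, 0, -0.01, 0.1, 0.12, 0, 0, 0, -0.02, 0.15, 0.12, 0, 0, 0, -0.02, 0.2, 0.12, 0, 0, 0, -0.02, 0.2, 0.12, 0, 0, 0])

```text
time: 11.55
ee_pos: [0.5395, 0.2588, 0.324]
tcp_rot: [0.502, 0.855, -0.065, 0.112]
wrist_force: [1.0, 0.1, -0.4]
gripper_width: 0.0007
grip_force: 0.0
```

```bash
python3 - <<'E'
from h import *
s=monitor.state(); p,a=tabangle(); print(s["time"],s["wrist_force"],s["ee_pos"],a)
cv2.imwrite("pics/tab2.png",cv2.resize(p[150:230,260:340,::-1],(480,480),interpolation=2))
E
```

```text
11.55 [ 0.9866063   0.07147138 -0.41005171] [0.53951801 0.25880102 0.324041  ] [(np.int64(49), np.float64(115.4), np.float64(0.087)), (np.int64(23), np.float64(117.2), np.float64(0.086)), (np.int64(17), np.float64(115.4), np.float64(0.087))]
```

View pics/tab2.png

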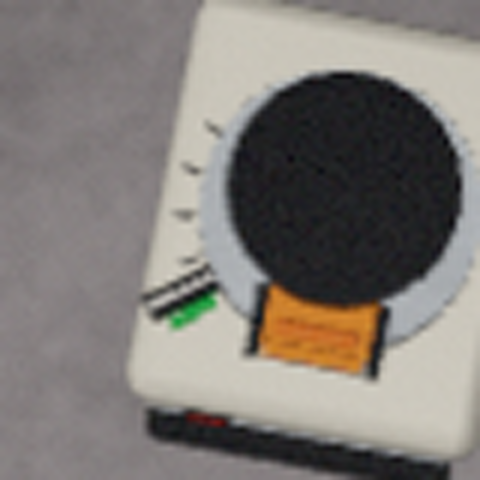

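The tab's white line is at 115.4°, lagging the command by 3.6°, with the green mark just beyond it at (190,312). The target is about 121.4°, so I retrace the path and push to a commanded 125°.

```bash
python3 - <<'E'
from h import *
p1,R1=pose(119,.0215,.205)
rows(p1,R1,[(t,.0215,.205) for t in (121,123,124,125)])
E
```

```text
(121, 0.0215, 0.205) [-0.0032 -0.001   0.    ] [-0. -0.  2.]
(123, 0.0215, 0.205) [-0.0063 -0.002   0.    ] [ 0. -0.  4.]
(124, 0.0215, 0.205) [-0.0078 -0.0026  0.    ] [0. 0. 5.]
(125, 0.0215, 0.205) [-0.0094 -0.0032  0.    ] [ 0. -0.  6.]
```

Call:
send_rows(series=[0, -0.05, 0, 0, 0, 0, 0.01, -0.1, 0, 0, 0, 0, 0.02, -0.15, -0.04, 0, 0, 0, 0.033, -0.19, -0.09, 0, 0, 0, 0.033, -0.192, -0.12, 0, 0, 0, 0.033, -0.192, -0.12, 0, 0, 0, 0.026, -0.196, -0.12, 0, 0, 0, 0.02, -0.2, -0.12, 0, 0, 0, 0.02, -0.2, -0.12, 0, 0, 0])

```text
time: 12.72
ee_pos: [0.5601, 0.0553, 0.2061]
tcp_rot: [0.504, 0.854, -0.065, 0.113]
wrist_force: [0.3, -0.3, 0.7]
gripper_width: 0.0004
grip_force: 0.0
```

Call:
send_rows(series=[-0.0032, -0.001, 0, 0, 0, 2, -0.0063, -0.002, 0, 0, 0, 4, -0.0078, -0.0026, 0, 0, 0, 5, -0.0094, -0.0032, 0, 0, 0, 6, -0.0094, -0.0032, 0, 0, 0, 6, -0.0094, -0.0032, 0, 0, 0, 6])

```text
time: 13.48
ee_pos: [0.5512, 0.052, 0.2049]
tcp_rot: [0.458, 0.879, -0.06, 0.116]
wrist_force: [1.9, 2.0, 2.9]
gripper_width: 0.0007
grip_force: 1.5
```

Call:
send_rows(series=[0.005, 0.004, 0, 0, 0, 0, 0.012, 0.009, 0, 0, 0, 0, 0.012, 0.012, 0.03, 0, 0, 0, 0, 0.05, 0.08, 0, 0, 0, -0.01, 0.1, 0.12, 0, 0, 0, -0.02, 0.15, 0.12, 0, 0, 0, -0.02, 0.2, 0.12, 0, 0, 0, -0.02, 0.2, 0.12, 0, 0, 0])

```text
time: 14.48
ee_pos: [0.53, 0.2552, 0.3238]
tcp_rot: [0.456, 0.88, -0.06, 0.115]
wrist_force: [-0.3, -0.1, -0.6]
gripper_width: 0.0003
grip_force: 0.0
```

```bash
python3 - <<'E'
from h import *
s=monitor.state(); p,a=tabangle(); print(s["time"],s["wrist_force"],s["ee_pos"],a)
cv2.imwrite("pics/tab3.png",cv2.resize(p[100:260,130:450,::-1],(800,400),interpolation=2))
E
```

```text
14.475 [-0.29175842 -0.05084952 -0.64457925] [0.53000686 0.25515281 0.32379471] [(np.int64(46), np.float64(121.3), np.float64(0.088)), (np.int64(23), np.float64(122.7), np.float64(0.086)), (np.int64(16), np.float64(121.3), np.float64(0.094))]
```

View pics/tab3.png

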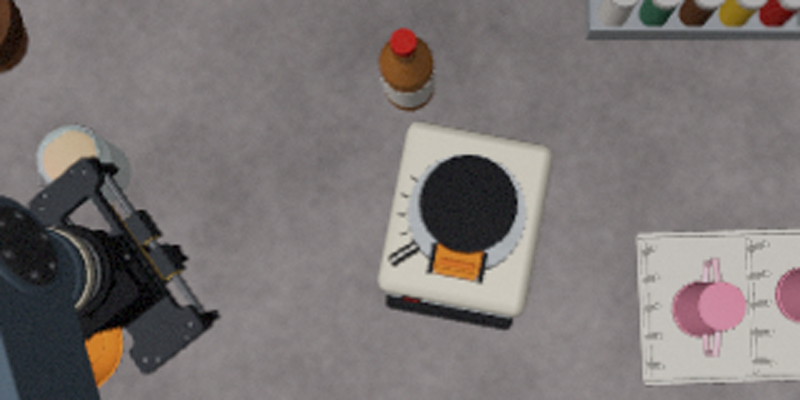

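The tab at (403,252) now reads 121.3° and covers the green mark, measured at 120.9–121.7°. The gate at (458,264) is still home, the bystanders have not moved, and the arm is clear at zero force, so I hand in.

```bash
python3 -c "
from rig import robot; print(robot.finish_job())"
```

```text
the job is handed in; nothing more can be done
None
```

The job is handed in; the verdict was not shown. At the last check the gate was home past its ridge, the tab stood at 121.3° (green mark at 120.9–121.7°), and the bystanders in view looked unmoved.

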